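# Clamp the bead block in the drilling rail

## Task

Get the bead block held for drilling: take the purple-handled locking stud out of the wooden rack, drop its head into the window of the aluminium T-slot rail, and slide it along the slot so that it pushes the bead block snugly against the pink fence. Then turn the handle a quarter turn clockwise so that the stud locks with its handle square across the rail, and let go. Be gentle: never force the stud in the rail or squeeze the block hard against the fence, and leave the punch and the other things on the table where they are.

Things in the scene. Friction and masses are not known exactly. Their poses are not given: they have to be found in the camera images.
- rail: Aluminium T-slot rail 290 x 60 mm on a dark base plate (310 x 90 mm), fixed; its top face is 26 mm above the table. Origin: centre of the underside, on the table; z up; +x runs along the slot from drop-in window to fence. Slot mouth 10 mm wide on y = 0, lips 6 mm thick; the channel under them is 28 mm wide, 10 mm high.
- window (a point): Centre of the drop-in window (a wider part of the slot mouth, 30 mm along x, 16 mm across), at the level of the rail's top face, 105 mm from the rail's origin along -x; axes as the rail's. Its edges are bevelled, 2 mm wide and 3 mm deep. At its +x end a 10 mm long funnel leads into the 10 mm mouth; its other end is solid.
- fence (a point): Foot of the pink fence's working face, mid-width, level with the rail's top face, 125 mm from the rail's origin along +x; axes as the rail's. The fence is 60 mm wide, 24 mm high and 15 mm thick.
- stud: Steel locking stud, about 0.2 kg. Origin: centre of the underside of its flange (34 mm across, 6 mm thick); z up. Starts upright in either pocket of the rack, flange on its top. Seated in the slot, the flange lies on the rail's top face; it slides with nearly 2 mm up-and-down play. Turned clockwise from above it wedges (about 0.1 N m) and stops a little past 90 degrees; anticlockwise it stops early.
- handle (a point): Middle of the stud's purple bar handle, 51 mm above the stud's origin. The bar is 52 mm long (along x), 12 mm thick (y) and 22 mm high, on a post 14 mm thick; axes as the stud's.
- head (a point): Centre of the underside of the stud's flat hammer head, 13 mm below the stud's origin, on a neck 8 mm thick. The head is 26.8 mm long (along x, like the handle), 14 mm wide, two opposite corners cut away, brass ramps on top. It passes the window only with the handle along the slot, either way round.
- block: Light wooden bead block with three brass cups and beads, about 0.12 kg: 40 mm along the rail (x), 56 wide, 18 high (beads to 25). Origin: centre of the wooden underside, lying on the rail's top face; a 4 mm key rides loosely in the slot mouth. Slides freely; starts 20 to 90 mm short of the fence. Home: origin 20 mm from the fence, the stud touching it 37 mm from its origin.
- rack: Wooden rack block fixed to the table, 66 (x) x 150 (y) x 36 mm high, with two pockets 34 x 22 mm, 22 mm deep, 40 mm either side of its centre along y. Origin: centre of the underside.
- punch: Steel punch with brass flange and round dark wooden knob, in the other pocket, 72 mm tall above the rack; not needed, to be left alone. Origin: centre of the flange's underside.
- bead_box: Clear open compartment box of beads, 125 x 200 x 32 mm; not needed, to be left alone. Origin: centre of the underside.
- snack_box: Pink-and-white striped empty paper snack box, 75 x 75 x 105 mm; not needed, to be left alone. Origin: centre of the underside.
- phone: White phone lying screen up, 148 x 74 x 8 mm; not needed, to be left alone. Origin: centre of the underside.
- coffee_cup: Black cup, 80 mm across, 95 mm tall; not needed, to be left alone. Origin: centre of the underside.
- candle: Unlit pink taper candle on a round foot, 88 mm across, 200 mm tall; not needed, to be left alone. Origin: centre of the underside.
- pliers: Small pliers with one purple and one red handle, 135 mm long, lying; not needed, to be left alone. Origin: centre of the underside.
- bead_jar: Pink bead jar with metal cap, 52 mm across, 62 mm tall; not needed, to be left alone. Origin: centre of the underside.
Not all that is in view belongs to the job. Leave any green look-alike of the stud alone.

How it is judged:
By the outcome, as a careful person would: the job done as asked, in the order asked, and still so for the second after the job is handed in, with the robot touching nothing.
It also fails if it takes over 67 s, if anything falls off the work surface, if the arm or the gripper's body presses on something with over 40 N, if the wrist force passes 120 N, or if a joint passes its speed limit or range.

## Robot

A 6-joint arm with a two-finger parallel gripper is mounted at the origin on the work surface. World frame = base frame: x ahead of the robot, y to its left, z up, the work surface at z = 0. Lengths are in mm, angles in rad, forces in N, time in s.
With the tool pointing down it reaches from about 275 to 825 mm from the base axis. Payload 5.2 kg.
Tool frame: the origin (TCP) lies on the centre line of the jaws, within the pads' length; the fingertips stand 25 mm ahead of it and the grasp point (between the pads) lies 6 mm ahead of it; z points along the fingers, y is the line along which they close (so a half turn about z gives the same grasp; the last joint's range is limited). The gripper opens to 93 mm and grips with 3 to 60 N. Pads are 15 mm wide; open, the fingers measure 128 mm over their backs; the gripper's body (75 mm by 188 mm) begins 65 mm behind the grasp point.
Start: joints at [-1.334, 0.259, 1.535, -0, 1.348, -0.203], TCP at [234.188, -497.656, 243.653] pointing down, gripper open.
Joint ranges: [-3.14, 3.14], [-0.91, 2.08], [0.19, 2.58], [-1.22, 4.36], [0.22, 2.71], [-3.12, 3.12]. Speed limits (rad/s): [2.57, 2.57, 3.14, 3.14, 3.14, 3.14].

## Interface

Orientations are given as a 3x3 rotation matrix whose columns are the frame's x, y, z axes.
In Python, from station import manip, get_image gives the robot as it stands. The module is installed in compiled form; this text tells all that it offers.
- The arm moves only by the tool play_rows, never from a script. Its argument "plan" is a list of rows, each an object with "travel": the shift along the tool's x, y, z in mm, a list of three; "dr": the turn, a rotation vector about the tool's x, y, z in degrees, a list of three; "hand": the opening, from 0 (shut) to 1 (fully open). In form: [{"travel": [tx, ty, tz], "dr": [rx, ry, rz], "hand": hand}, ...]. A call has 1 to 10 rows; each row is the pose to reach, as a shift and turn from the pose commanded when the call began, along the tool's axes at that moment; what a row does not reach only later rows make up. A row lasts 1/8 s, in which the tool goes at most 62.5 mm and 10.7 degrees, less where a joint would pass 70% of its speed; a pose out of reach is approached as far as the arm can. A call with a gripper value outside its range is refused whole. The fingers move at their own pace and stop on an object; "force" is the grip in N (left out, the last holds). Time passes only in rows, so rows that repeat a pose let the fingers close. It gives the time, the measured TCP pose, the force, the opening and the grip force at its end, in the units of the state.
- manip.get_state(): the state, without advancing time (a new reading comes with each control period).
- get_image(name): name is "scene" or "top" or "wrist"; returns a dict with "frame" (480x640x3 uint8, blue, green, red), "fx", "fy", "cx", "cy" (pixels), "dist" ([k1, k2, p1, p2, k3] as OpenCV has them; the pictures are not rectified), "extrinsics" (4x4, takes a point from world to camera coordinates); the wrist camera has in their place "T_tool_cam" (4x4, takes a point from camera to tool coordinates, whose origin is the TCP and whose axes are the flange's). Camera axes: x right, y down, z forward; pixel columns grow to the right and rows downward; lengths in mm; the calibration is good to about 2 mm. A picture is of the moment at which its call begins: read the wrist's pose just before it. There is no depth.
- manip.hand_in(): hands the job in; it is judged then, once.
The state is a dict: "clock": time; "qpos": joint angles; "dq": joint speeds; "joint_torque": joint torques, N m; "tcp_pos": TCP position; "orientation": TCP orientation; "force": force on the tool from outside, world axes, zero at the start; "torque": the same for the moment, N m; "gripper_width": finger opening in mm; "finger_force": force on a finger pad.
Only numpy, scipy, OpenCV 4.12 (cv2) and the standard library are available. Lean on these libraries where they do the work, as an engineer would, in place of code of your own. Each camera call takes 0.05 s, during which the arm holds its last target. There are 200 camera calls.

## Working session

There is one attempt and no reset: what is moved stays moved. The work goes in short steps, Python scripts to look and compute and a tool call to move; the robot and the scene stay as the last step left them, time stands still between calls to the robot, and variables do not carry over. Pictures are saved under pics/ and viewed, at most 10 in all, crops included, and the job is handed in when it is done.

Besides the shell and the picture viewer there is one more tool, called after "Emit:" by a JSON object that holds its "method" and its "body". play_rows: Moves the arm, as the interface text tells. Its arguments: {"type":"object","properties":{"plan":{"type":"array"},"force":{"type":"number"}},"required":["plan"]}

```bash
mkdir -p pics
cat > h.py <<'E'
import numpy as np, cv2
from station import manip, get_image
def snap(n,f=None):
    s=manip.get_state(); d=get_image(n)
    if f: cv2.imwrite(f'pics/{f}.png',d['frame'])
    K=np.array([[d['fx'],0,d['cx']],[0,d['fy'],d['cy']],[0,0,1.]])
    if n=='wrist':
        T=np.eye(4);T[:3,:3]=np.array(s['orientation']).reshape(3,3);T[:3,3]=s['tcp_pos']
        E=np.linalg.inv(T@np.array(d['T_tool_cam']))
    else: E=np.array(d['extrinsics'])
    return d['frame'],K,np.array(d['dist'],float),E
def ray(c,uv):
    _,K,D,E=c
    p=cv2.undistortPoints(np.array(uv,float).reshape(-1,1,2),K,D).reshape(-1,2)
    R=E[:3,:3];o=-R.T@E[:3,3]
    return o,np.c_[p,np.ones(len(p))]@R
def onz(c,uv,z):
    o,d=ray(c,uv); return o+d*((z-o[2])/d[:,2])[:,None]
def proj(c,P):
    _,K,D,E=c
    return cv2.projectPoints(np.array(P,float).reshape(-1,1,3),cv2.Rodrigues(E[:3,:3])[0],E[:3,3],K,D)[0].reshape(-1,2)
E
python3 - <<'E'
from h import *
a=snap('top','top0');b=snap('scene','scene0')
for c in(a,b):print(c[1].round(1).tolist(),c[3].round(3).tolist())
print(manip.get_state())
E
```

```text
[[607.7, 0.0, 326.6], [0.0, 607.7, 244.2], [0.0, 0.0, 1.0]] [[0.087, -0.996, 0.001, -8.656], [-0.972, -0.086, -0.219, 581.569], [0.218, 0.018, -0.976, 1484.515], [0.0, 0.0, 0.0, 1.0]]
[[575.0, 0.0, 312.1], [0.0, 575.0, 239.5], [0.0, 0.0, 1.0]] [[0.379, 0.925, 0.004, -252.011], [0.563, -0.227, -0.794, -245.835], [-0.734, 0.303, -0.607, 1745.44], [0.0, 0.0, 0.0, 1.0]]
{'clock': 0.1, 'qpos': array([-1.33380730e+00,  2.59274952e-01,  1.53595937e+00, -8.45372620e-06,
        1.34802190e+00, -2.02776237e-01]), 'dq': array([ 0.00130774, -0.00121244, -0.00345754,  0.00149036,  0.00013764,
       -0.00119358]), 'joint_torque': array([ 2.57044921e-03, -4.38213837e+01, -2.84640813e+01,  7.20532984e-02,
        3.62392736e-02, -5.20075264e-05]), 'tcp_pos': array([ 234.07151073, -497.20340398,  242.90394748]), 'orientation': array([[ 9.04850889e-01,  4.25728445e-01, -3.98580345e-04],
       [ 4.25728506e-01, -9.04849507e-01,  1.61512889e-03],
       [ 3.26951082e-04, -1.63113783e-03, -9.99998616e-01]]), 'force': array([-0.53698566,  0.77025603,  0.99154036]), 'torque': array([0.03418866, 0.00921543, 0.00132232]), 'finger_force': 0.0, 'gripper_width': 92.91575133921103}
```

View pics/top0.png

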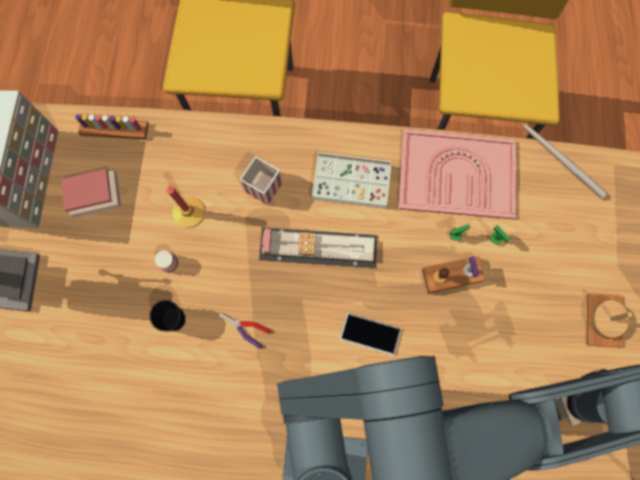

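View pics/scene0.png

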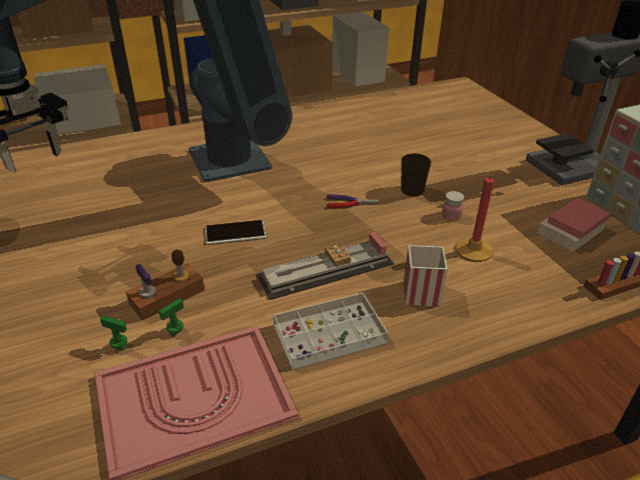

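The top view shows the rail from about (262,240) to (376,250), with the pink fence at its left end near (267,240) and the block at (307,244). The rack is at (455,275), with a knobbed punch at (442,274) and a purple bar at (473,266). There are three candidates for the stud: the purple one in the rack at top (473,266), and two green ones standing on the table at (459,232) and (500,234). The purple one fits, because it is in the rack and has a purple handle. I'll confirm that in a crop.

Run:
```python
from h import *
a=snap('top');b=snap('scene')
t=cv2.resize(a[0][215:305,415:525],None,fx=5,fy=5,interpolation=cv2.INTER_CUBIC)
s=cv2.resize(b[0][255:325,100:210],None,fx=5,fy=5,interpolation=cv2.INTER_CUBIC)
cv2.imwrite('pics/crop1.png',cv2.resize(np.vstack([t,s]),None,fx=.72,fy=.72))
for c,n in((a,'top'),(b,'scene')):
    h=cv2.cvtColor(c[0],cv2.COLOR_BGR2HSV)
    m=cv2.inRange(h,(118,70,40),(150,255,255))
    k,_,st,ce=cv2.connectedComponentsWithStats(m)
    print(n,[(ce[i].round(1).tolist(),st[i].tolist()) for i in range(1,k) if st[i,4]>25])
# rail ends by rough pixels, rack corners
print('rail top corners',onz(a,[[262,229],[377,236],[375,267],[260,261]],8).round(0).tolist())
print('fence',onz(a,[[267,240]],50).round(),'block',onz(a,[[307,244]],44).round())
print('handle',onz(a,[[473,266]],36+51).round(),'punch',onz(a,[[442,274]],100).round())
```

```text
top [([113.4, 121.7], [109, 117, 10, 11, 36]), ([473.5, 266.3], [470, 257, 8, 19, 72]), ([248.3, 337.6], [238, 327, 23, 20, 86])]
scene [([340.5, 196.6], [328, 195, 28, 5, 74]), ([631.1, 255.7], [628, 254, 7, 5, 26]), ([143.7, 273.2], [136, 264, 15, 20, 94])]
rail top corners [[619.0, 219.0, 8.0], [627.0, -88.0, 8.0], [543.0, -89.0, 8.0], [532.0, 214.0, 8.0]]
fence [[581. 197.  50.]] block [[581.  93.  44.]]
handle [[ 551. -330.   87.]] punch [[ 522. -250.  100.]]
```

View pics/crop1.png

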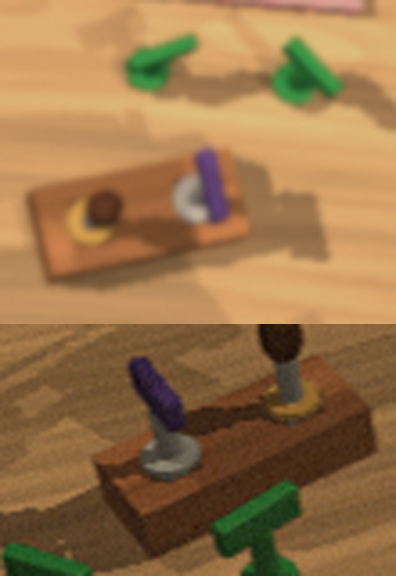

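The crop confirms it: the purple bar sits on a grey post and flange in the rack's right pocket, the punch is in the other pocket, and the green ones stand on the table. Next I move above the stud.

Emit:
{"method": "play_rows", "body": {"plan": [{"travel":[60,-3,0],"dr":[0,0,0],"hand":1},{"travel":[120,-6,0],"dr":[0,0,0],"hand":1},{"travel":[180,-8,0],"dr":[0,0,0],"hand":1},{"travel":[240,-11,0],"dr":[0,0,0],"hand":1},{"travel":[300,-14,0],"dr":[0,0,0],"hand":1},{"travel":[340,-16,0],"dr":[0,0,0],"hand":1},{"travel":[358,-16,0],"dr":[0,0,0],"hand":1},{"travel":[358,-16,0],"dr":[0,0,0],"hand":1},{"travel":[358,-16,0],"dr":[0,0,0],"hand":1}]}}

```text
clock: 1.32
tcp_pos: [550.1, -331.8, 243.5]
orientation: [[0.905, 0.425, -0.001], [0.425, -0.905, -0.0], [-0.001, -0.0, -1.0]]
force: [0.0, -0.4, -1.1]
gripper_width: 93.1
finger_force: 0.0
```

Run:
```python
from h import *
c=snap('wrist','w1')
d=get_image('wrist');print(np.array(d['T_tool_cam']).round(3).tolist())
s=manip.get_state();print(s['tcp_pos'],s['clock'],s['force'])
h=cv2.cvtColor(c[0],cv2.COLOR_BGR2HSV)
m=cv2.inRange(h,(118,70,40),(150,255,255))
k,_,st,ce=cv2.connectedComponentsWithStats(m)
print([(ce[i].round(1).tolist(),st[i].tolist()) for i in range(1,k) if st[i,4]>60])
```

```text
[[-0.002, -0.969, -0.247, 68.996], [1.0, -0.002, -0.001, -1.269], [0.0, -0.247, 0.969, -140.628], [0.0, 0.0, 0.0, 1.0]]
[ 550.01161725 -331.93559067  243.78566684] 1.425 [-0.01802704  0.59964332  0.1937729 ]
[([322.0, 230.4], [315, 201, 16, 59, 201])]
```

View pics/w1.png

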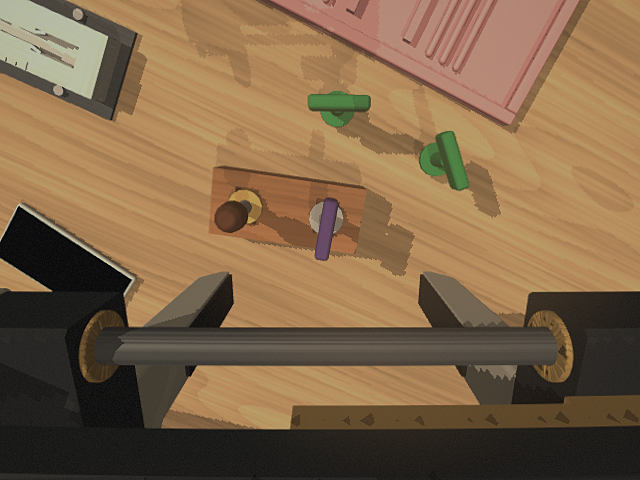

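The wrist view shows the purple bar from (332,199) to (320,259), the punch at (232,215), and the rail's window end at top left. I'll measure the bar and the rack.

Run:
```python
from h import *
c=snap('wrist');a=snap('top');b=snap('scene')
def mask(c,roi):
    h=cv2.cvtColor(c[0],cv2.COLOR_BGR2HSV); m=cv2.inRange(h,(115,60,30),(155,255,255))
    z=np.zeros_like(m);x0,y0,x1,y1=roi;z[y0:y1,x0:x1]=m[y0:y1,x0:x1];return z
mw=mask(c,(290,180,360,280));ys,xs=np.nonzero(mw)
r=cv2.minAreaRect(np.c_[xs,ys].astype(np.float32));print('rect',r)
bx=cv2.boxPoints(r);e=sorted([tuple(p) for p in bx],key=lambda p:p[1])
ends=np.array([np.mean(e[:2],0),np.mean(e[2:],0)])
for z in(87,98):
    P=onz(c,ends,z);d=P[0]-P[1];print(z,P.mean(0).round(1),'len',np.linalg.norm(d).round(1),'ang',np.degrees(np.arctan2(d[1],d[0])).round(1))
# 3-view triangulation of mask centre
cs=[(c,[xs.mean(),ys.mean()])]
for q,roi in((a,(460,250,490,285)),(b,(125,255,165,295))):
    y,x=np.nonzero(mask(q,roi));cs.append((q,[x.mean(),y.mean()]))
A=np.zeros((3,3));v=np.zeros(3)
for q,uv in cs:
    o,d=ray(q,[uv]);d=d[0]/np.linalg.norm(d);M=np.eye(3)-np.outer(d,d);A+=M;v+=M@o
print('tri',np.linalg.solve(A,v).round(1),proj(c,[np.linalg.solve(A,v)]),cs[0][1])
# rack top corners
print('rack',onz(c,[[218,168],[365,188],[355,255],[209,232]],36).round(1).tolist())
# flange top: grey
g=c[0][195:240,303:348];h=cv2.cvtColor(g,cv2.COLOR_BGR2HSV);y,x=np.nonzero((h[...,1]<40)&(h[...,2]>110));
(cx,cy),rr=cv2.minEnclosingCircle(np.c_[x,y].astype(np.float32));print('fl',cx+303,cy+195,rr,onz(c,[[cx+303,cy+195]],42).round(1))
```

```text
rect ((325.3243408203125, 230.0540771484375), (13.480716705322266, 59.183631896972656), 9.462321281433105)
87 [ 549.6 -330.2   87. ] len 51.9 ang 15.8
98 [ 551.9 -329.1   98. ] len 50.0 ang 15.8
tri [nan nan nan] [[nan nan]] [np.float64(324.98639455782313), np.float64(230.59183673469389)]
rack [[551.4, -215.4, 36.0], [593.9, -352.2, 36.0], [528.6, -373.4, 36.0], [488.2, -229.7, 36.0]]
fl 303.0 195.0 0.0 [[ 563.  -300.3   42. ]]<stdin>:15: RuntimeWarning: Mean of empty slice.
  ret = ret.dtype.type(ret / rcount)
```

Emit:
{"method": "play_rows", "body": {"plan": [{"travel":[1.5,-1.3,25],"dr":[0,0,9.4],"hand":0.45},{"travel":[1.5,-1.3,60],"dr":[0,0,9.4],"hand":0.45},{"travel":[1.5,-1.3,95],"dr":[0,0,9.4],"hand":0.45},{"travel":[1.5,-1.3,125],"dr":[0,0,9.4],"hand":0.45},{"travel":[1.5,-1.3,145],"dr":[0,0,9.4],"hand":0.45},{"travel":[1.5,-1.3,151],"dr":[0,0,9.4],"hand":0.45},{"travel":[1.5,-1.3,151],"dr":[0,0,9.4],"hand":0.3},{"travel":[1.5,-1.3,151],"dr":[0,0,9.4],"hand":0.25}], "force": 25}}

```text
clock: 2.58
tcp_pos: [552.7, -329.6, 94.0]
orientation: [[0.962, 0.272, 0.002], [0.272, -0.962, -0.001], [0.001, 0.002, -1.0]]
force: [0.2, 0.5, -0.0]
gripper_width: 26.9
finger_force: 0.0
```

Run:
```python
from h import *
c=snap('wrist','w2')
h=cv2.cvtColor(c[0],cv2.COLOR_BGR2HSV)
m=cv2.inRange(h,(115,60,30),(155,255,255))
k,_,st,ce=cv2.connectedComponentsWithStats(m)
print([(ce[i].round(1).tolist(),st[i].tolist()) for i in range(1,k) if st[i,4]>60])
i=1+np.argmax(st[1:,4]);ys,xs=np.nonzero(_==i)
bx=cv2.boxPoints(cv2.minAreaRect(np.c_[xs,ys].astype(np.float32)));print(bx,onz(c,bx,98).round(1).tolist())
s=manip.get_state();print(s['tcp_pos'],s['force'],s['gripper_width'])
```

```text
[([328.4, 293.3], [316, 250, 28, 77, 1739]), ([328.1, 367.4], [318, 366, 22, 4, 76])]
[[316. 326.]
 [316. 250.]
 [343. 250.]
 [343. 326.]] [[547.3, -325.3, 98.0], [579.5, -316.5, 98.0], [582.4, -326.8, 98.0], [550.3, -336.3, 98.0]]
[ 552.65033195 -329.50909762   93.94585769] [-0.04732401  0.08641792  2.25567814] 24.532792274234104
```

View pics/w2.png

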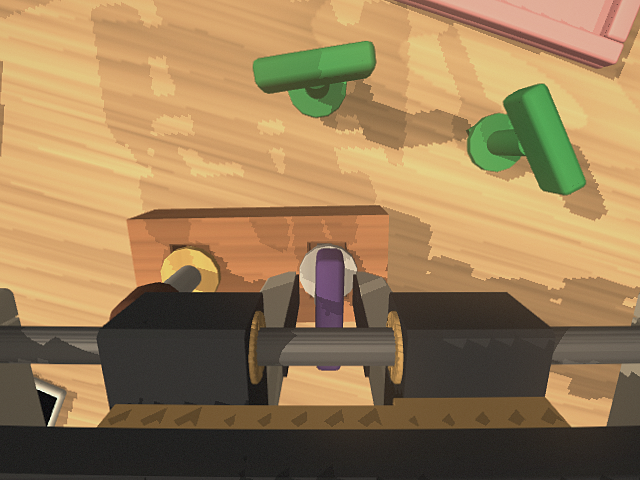

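The bar is between the fingers, aligned with the jaws (u≈329), and the fingers are clear of the punch. I'll close and lift.

Emit:
{"method": "play_rows", "body": {"plan": [{"travel":[2,0,0],"dr":[0,0,0],"hand":0.2},{"travel":[2,0,0],"dr":[0,0,0],"hand":0.05},{"travel":[2,0,0],"dr":[0,0,0],"hand":0.05},{"travel":[2,0,0],"dr":[0,0,0],"hand":0.05},{"travel":[2,0,0],"dr":[0,0,0],"hand":0.05},{"travel":[2,0,-10],"dr":[0,0,0],"hand":0.05},{"travel":[2,0,-30],"dr":[0,0,0],"hand":0.05},{"travel":[2,0,-60],"dr":[0,0,0],"hand":0.05},{"travel":[2,0,-75],"dr":[0,0,0],"hand":0.05},{"travel":[2,0,-75],"dr":[0,0,0],"hand":0.05}], "force": 25}}

```text
clock: 3.88
tcp_pos: [554.3, -328.5, 168.6]
orientation: [[0.962, 0.272, 0.001], [0.272, -0.962, -0.001], [0.001, 0.001, -1.0]]
force: [1.0, 0.5, -2.3]
gripper_width: 13.0
finger_force: 24.9
```

```bash
python3 - <<'E'
from h import *
c=snap('wrist','w3');a=snap('top','top3')
h=cv2.cvtColor(c[0],cv2.COLOR_BGR2HSV)
m=cv2.inRange(h,(115,60,30),(155,255,255))
k,l,st,ce=cv2.connectedComponentsWithStats(m)
print([(ce[i].round(1).tolist(),st[i].tolist()) for i in range(1,k) if st[i,4]>60])
s=manip.get_state();print(s['tcp_pos'],s['force'],s['torque'],s['gripper_width'],s['qpos'])
E
python3 - <<'E'
import cv2
a=cv2.imread('pics/w3.png')[200:400,180:480];b=cv2.imread('pics/top3.png')[220:280,250:390]
cv2.imwrite('pics/crop3.png',cv2.vconcat([cv2.resize(a,(500,333),interpolation=2),cv2.resize(b,(500,214),interpolation=2)]))
E
```

```text
[([323.8, 296.3], [311, 256, 28, 71, 1618]), ([323.8, 370.1], [311, 366, 26, 10, 219])]
[ 553.4456173  -327.86902286  166.56653563] [-0.46780718 -0.0389387  -1.95714293] [-0.05173379 -0.02629452  0.00503783] 13.061914147371356 [-7.07945185e-01  4.80588047e-01  1.39991671e+00  2.87390624e-05
  1.26309230e+00  5.87109756e-01]
```

View pics/crop3.png

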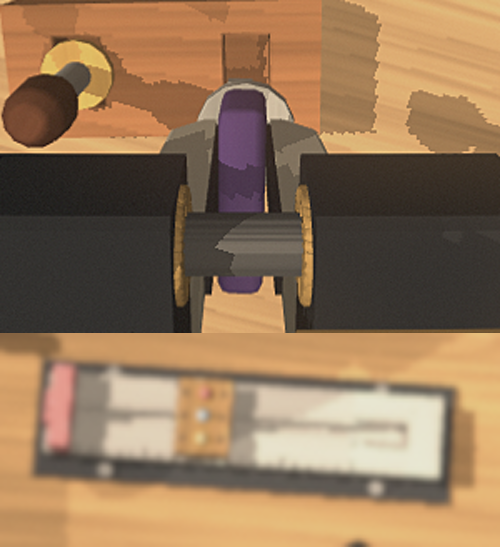

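The stud is held and has left the rack; the punch hasn't moved. I raise it and carry it to behind the window, turning it in line with the slot on the way.

Emit:
{"method": "play_rows", "body": {"plan": [{"travel":[0,0,-30],"dr":[0,0,0],"hand":0.05},{"travel":[15,0,-60],"dr":[0,0,-9],"hand":0.05},{"travel":[35,-30,-65],"dr":[0,0,-19],"hand":0.05},{"travel":[55,-75,-65],"dr":[0,0,-29],"hand":0.05},{"travel":[75,-120,-65],"dr":[0,0,-39],"hand":0.05},{"travel":[92,-165,-65],"dr":[0,0,-49],"hand":0.05},{"travel":[92,-195,-65],"dr":[0,0,-59],"hand":0.05},{"travel":[92,-211,-65],"dr":[0,0,-68],"hand":0.05},{"travel":[92,-211,-65],"dr":[0,0,-76],"hand":0.05},{"travel":[92,-211,-65],"dr":[0,0,-76],"hand":0.05}]}}

```text
clock: 5.22
tcp_pos: [584.5, -99.8, 231.2]
orientation: [[-0.031, 1.0, -0.002], [1.0, 0.031, 0.001], [0.001, -0.002, -1.0]]
force: [0.1, 0.6, -2.0]
gripper_width: 12.7
finger_force: 24.9
```

Run:
```python
from h import *
c=snap('wrist','w4')
s=manip.get_state();print(s['tcp_pos'],s['orientation'].round(4).tolist(),s['clock'])
```

```text
[ 584.61417688 -100.08373185  231.43905225] [[-0.0286, 0.9996, -0.0021], [0.9996, 0.0286, 0.0008], [0.0008, -0.0021, -1.0]] 5.275
```

View pics/w4.png

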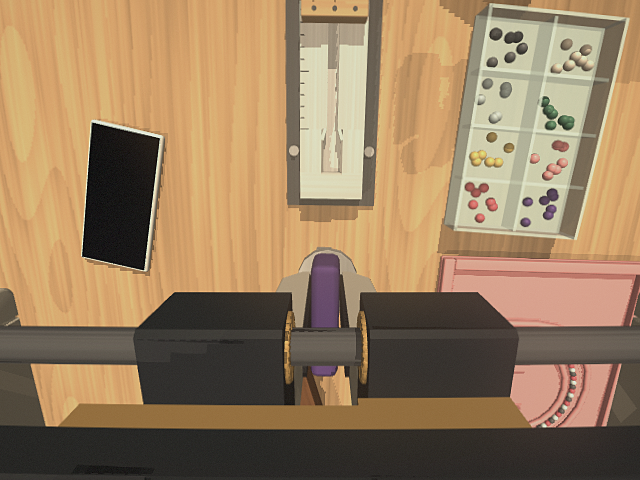

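The wrist view shows the rail in line with the tool, with its bright top at u 301–366 and its near end at v≈199. The window is at about u 321–343, v 140–173, and the block's front is at v≈22. I'll measure its axis and position.

Run:
```python
from h import *
c=snap('wrist');g=cv2.cvtColor(c[0],cv2.COLOR_BGR2GRAY)
for v in(40,80,110,150,160,168,185):print(v,' '.join(map(str,g[v,284:384:1])))
for u in(312,328,332,336,352):print('col',u,' '.join(map(str,g[120:212,u])))
f=cv2.resize(g[115:215,285:385],None,fx=6,fy=6,interpolation=2);cv2.imwrite('pics/c4.png',f)
```

```text
40 151 115 99 100 101 102 103 102 101 101 101 103 103 105 79 153 166 161 159 158 159 159 161 161 164 159 162 163 160 160 163 171 165 161 165 165 162 159 164 163 165 163 163 156 142 143 146 144 140 140 143 140 175 169 167 162 161 160 159 159 160 158 160 162 163 162 164 162 158 161 164 167 163 163 165 164 160 157 171 223 216 215 209 103 86 91 95 98 97 96 94 92 101 104 100 97 133 173 175 181
80 139 112 104 102 104 103 103 105 102 102 107 106 106 105 75 174 218 218 217 213 212 212 213 213 214 212 214 212 211 215 216 217 212 211 214 214 213 211 214 213 213 211 216 200 198 201 203 194 197 203 212 162 165 130 223 213 214 212 212 212 212 212 213 214 213 213 213 212 214 217 218 210 211 214 214 211 211 214 213 215 216 185 82 93 97 99 98 97 97 94 95 106 103 101 110 155 171 187 189 185
110 173 130 102 105 102 105 106 107 106 103 105 105 107 105 96 165 215 214 210 211 212 212 212 215 214 212 213 211 213 217 217 216 210 211 213 217 212 211 213 213 212 214 209 195 194 199 196 195 198 203 226 153 158 165 219 214 213 212 211 212 213 215 213 212 213 212 212 216 217 216 212 211 213 215 212 211 213 212 
[... 2811 characters left out ...]
 159 158 156 157 158 156 157 157 157 158 158 159 159 162 161 159 159 162 159 160 159 159 159 157 159 156 160 158 152 205 217 215 216 215 215 215 215 217 222 208 204 204 207 177 206 209 212 213 216 214 214 213 216 216 215 215 215 212 213 213 217 214 213 215 211 211 212 211 215 227 142 85 87 88 85 87 81 132 136 133 134 135 135 133
col 352 217 218 220 218 218 219 219 218 218 216 214 214 212 213 214 214 214 213 215 213 214 214 213 214 213 213 213 213 214 213 213 213 213 212 211 212 213 212 212 212 211 214 212 211 212 212 211 211 212 211 211 212 214 215 214 212 213 215 213 212 213 215 216 215 217 212 212 211 214 214 213 214 212 210 209 207 211 221 166 94 80 87 88 84 81 120 141 139 139 136 138 139
```

View pics/c4.png

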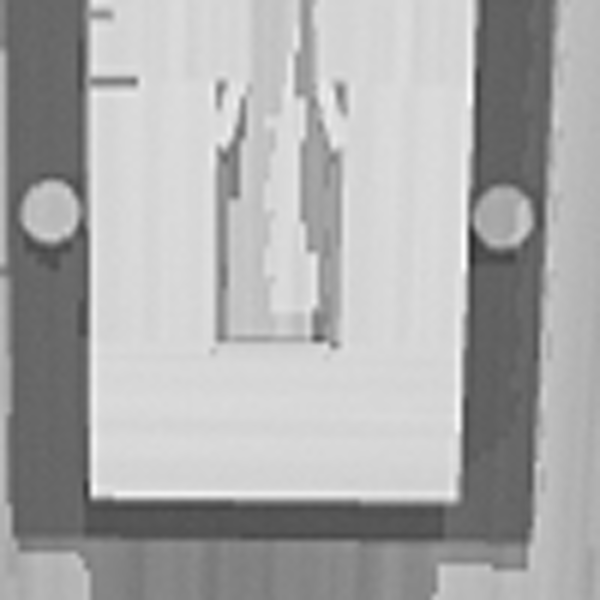

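Run:
```python
from h import *
c=snap('wrist');g=cv2.cvtColor(c[0],cv2.COLOR_BGR2GRAY).astype(float)
L=[];R=[]
for v in range(60,192,3):
    if 138<v<160:continue
    row=cv2.GaussianBlur(g[v:v+1],(1,1),0)[0]
    d=np.diff(row); l=292+np.argmax(d[292:306]); r=352+np.argmin(d[352:375])
    # subpixel: threshold crossing 155
    i=next(k for k in range(295,310) if row[k]>158); L.append([i-(row[i]-158)/(row[i]-row[i-1]+1e-9),v])
    j=next(k for k in range(350,380) if row[k]<150); R.append([j-1+(row[j-1]-150)/(row[j-1]-row[j]+1e-9),v])
EL=onz(c,L,26);ER=onz(c,R,26)
for n,P in(('L',EL),('R',ER)):
    vx,vy,x,y=cv2.fitLine(P[:,:2].astype(np.float32),cv2.DIST_HUBER,0,.01,.01).ravel()
    t=(-41-y)/vy;print(n,'ang',np.degrees(np.arctan2(vy,vx)).round(2)%180,'x at y=-41',round(float(x+t*vx),2))
E_=onz(c,[[u,197.9] for u in(312,330,352)],26);print('end',E_.round(2).tolist())
print('win L/R',onz(c,[[320.7,150],[341.8,150],[320.7,165],[341.8,165]],26).round(1).tolist())
print('win end',onz(c,[[331,171.5]],26).round(1),'marks', onz(c,[[300,128.7]],26).round(1))
print('block front top',onz(c,[[335,22]],44).round(1), 'bottom',onz(c,[[335,22]],26).round(1))
print('bar far end top',onz(c,[[325,253]],231.4-6+11).round(1))
s=manip.get_state();o,d=ray(c,[[325,247]]);z=s['tcp_pos'][2]-6-51+6
print('flange far edge',onz(c,[[325,247]],z).round(1),'flange sides',onz(c,[[281,275],[373,275]],z).round(1).tolist())
print(s['tcp_pos'],s['torque'])
```

```text
L ang 90.89 x at y=-41 557.8
R ang 90.82 x at y=-41 617.83
end [[570.8, -78.05, 26.0], [588.33, -77.58, 26.0], [609.75, -77.0, 26.0]]
win L/R [[578.2, -32.5, 26.0], [598.1, -31.9, 26.0], [578.5, -46.4, 26.0], [598.6, -45.8, 26.0]]
win end [[588.5 -52.2  26. ]] marks [[558.5 -13.6  26. ]]
block front top [[587.9  71.5  44. ]] bottom [[588.1  77.1  26. ]]
bar far end top [[584.  -71.2 236.4]]
flange far edge [[584.2 -84.2 180.9]] flange sides [[559.6, -101.4, 180.9], [611.9, -100.0, 180.9]]
[ 584.84343876 -100.49822288  231.86680878] [-0.0548325  -0.09322251  0.00503773]
```

Run:
```python
from h import *
from scipy.optimize import least_squares
P=[];s0=[]
for _ in range(3):
    c=snap('wrist');s0.append(manip.get_state()['tcp_pos'])
T=np.mean(s0,0);print('tcp mean',T)
f=c[0];hsv=cv2.cvtColor(f,cv2.COLOR_BGR2HSV)
for u in(310,318,325,332,340):print(u,' '.join(f'{a}/{b}' for a,b in zip(hsv[240:260,u,1],hsv[240:260,u,2])))
for v in(252,256,260,264,268,272):print('row',v,' '.join(f'{a}/{b}' for a,b in zip(hsv[v,276:312,1],hsv[v,276:312,2])),'|',' '.join(f'{a}/{b}' for a,b in zip(hsv[v,340:378,1],hsv[v,340:378,2])))
print('fx',c[1][0,0])
f2=f[235:310,265:385];cv2.imwrite('pics/c5.png',cv2.resize(f2,None,fx=6,fy=6,interpolation=2))
# model: flange top circle centre at tool (dx,0) predicted pixels
S=manip.get_state();R=np.array(S['orientation'])
for dx in(0,3):
    th=np.radians([0,30,60,90,-30,-60,-90]);q=np.c_[dx+17*np.cos(th),17*np.sin(th),np.full(7,6+51-6)]
    print(dx,proj(c,T+q@R.T).round(1).tolist())
    print('bar end top edge',proj(c,T+np.array([[dx+26,0,6-11],[dx-26,0,6-11]])@R.T).round(1).tolist())
```

```text
tcp mean [ 585.01071347 -100.60591684  232.21228327]
310 118/220 116/219 111/219 110/218 112/219 111/219 109/220 109/220 111/218 109/219 110/220 110/222 116/229 107/189 67/126 54/147 57/201 58/203 55/198 56/199
318 126/203 123/203 124/204 124/206 125/206 127/209 120/195 65/145 52/137 64/147 61/137 61/142 59/222 49/166 56/96 66/89 62/95 68/94 59/95 66/97
325 121/217 122/217 123/217 122/217 126/217 125/220 129/227 76/157 54/138 60/141 60/187 58/186 60/186 43/126 67/92 58/96 64/96 62/98 70/95 62/98
332 121/219 120/218 119/219 120/219 120/219 122/218 124/220 125/226 107/191 64/144 60/135 55/193 61/189 48/144 58/97 63/93 61/96 60/97 61/96 64/100
340 120/218 122/218 122/218 118/220 123/217 121/219 120/218 120/218 121/220 123/226 89/167 54/136 58/137 56/191 58/184 57/179 59/181 61/181 60/182 60/187
row 252 126/216 122/219 129/212 126/206 123/201 124/191 126/202 123/220 121/219 122/219 125/217 126/213 125/215 125/217 122/218 120/219 121/219 123/219 122/219 123/218 122/217 122/218 120/218 116/219 122/219 123/218 121/219 125/216 126/215 125/208 126/211 123/215 126/219 115/223 116/229 107/188 |
[... 2848 characters left out ...]
1/175 70/175 73/175 72/176 73/175 72/174 67/189 55/172 55/74 | 59/189 56/186 69/152 73/175 73/175 72/176 71/175 72/173 70/174 71/173 73/175 70/175 63/175 60/179 56/178 48/174 98/149 120/224 118/220 114/219 118/217 118/217 121/217 121/219 125/215 125/213 125/208 123/205 126/211 122/219 118/218 116/218 115/218 122/217 122/218 124/218 123/215 124/211
fx 356.5339796515858
0 [[325.0, 245.4], [340.2, 249.3], [351.2, 259.9], [355.0, 274.1], [309.8, 249.3], [298.9, 260.0], [295.2, 274.2]]
bar end top edge [[324.7, 260.7], [325.0, 374.4]]
3 [[325.0, 240.2], [340.3, 244.1], [351.3, 254.8], [355.1, 269.1], [309.8, 244.1], [298.8, 254.9], [295.1, 269.2]]
bar end top edge [[324.7, 253.5], [325.0, 368.4]]
```

View pics/c5.png

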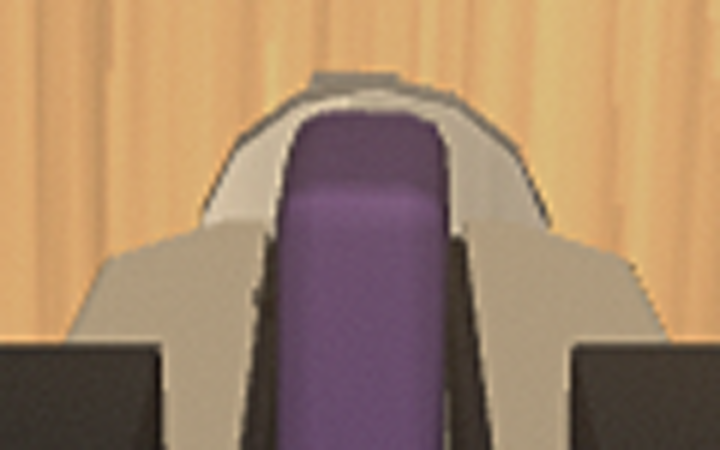

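The crop shows the flange arc centred at u≈327 with its front at v≈250, so the stud sits about 2.5 mm behind the TCP and slightly to +y. The bar is at u≈325 with its top edge at v≈267. I go to just above the window and compare at that height.

Emit:
{"method": "play_rows", "body": {"plan": [{"travel":[20,4.3,10],"dr":[0,0,0.8],"hand":0.05},{"travel":[45,4.3,30],"dr":[0,0,0.8],"hand":0.05},{"travel":[65.4,4.3,60],"dr":[0,0,0.8],"hand":0.05},{"travel":[65.4,4.3,90],"dr":[0,0,0.8],"hand":0.05},{"travel":[65.4,4.3,112],"dr":[0,0,0.8],"hand":0.05},{"travel":[65.4,4.3,122],"dr":[0,0,0.8],"hand":0.05},{"travel":[65.4,4.3,126],"dr":[0,0,0.8],"hand":0.05},{"travel":[65.4,4.3,126],"dr":[0,0,0.8],"hand":0.05}]}}

```text
clock: 6.52
tcp_pos: [587.8, -35.1, 107.2]
orientation: [[-0.017, 1.0, 0.001], [1.0, 0.017, -0.0], [-0.0, 0.001, -1.0]]
force: [-0.1, 0.1, -2.3]
gripper_width: 13.0
finger_force: 24.9
```

Run:
```python
from h import *
s=[]
for _ in range(3):
    c=snap('wrist','w6');s.append(manip.get_state())
T=np.mean([q['tcp_pos'] for q in s],0);R=np.array(s[-1]['orientation']);print(T.round(2),R.round(4).tolist(),s[-1]['force'],s[-1]['clock'])
cv2.imwrite('pics/c6.png',cv2.resize(c[0][60:330,200:450],None,fx=2.2,fy=2.2,interpolation=2))
g=cv2.cvtColor(c[0],cv2.COLOR_BGR2GRAY).astype(int)
# rail edges
L=[];Rr=[]
for v in range(80,240,8):
    row=g[v];print(v,'grad',[(k,int(row[k+1]-row[k-1])) for k in range(215,440) if abs(row[k+1]-row[k-1])>45][:14])
```

```text
[587.96 -35.08 107.56] [[-0.0172, 0.9999, 0.0017], [0.9999, 0.0172, -0.0004], [-0.0005, 0.0017, -1.0]] [ 0.3831644  -0.27995558 -2.53110804] 6.675
80 grad [(254, -75), (273, 68), (371, 61), (372, 48), (376, -133), (377, -83), (395, 73)]
88 grad [(254, -66), (273, 60), (370, 88), (371, 70), (375, -69), (376, -131), (377, -49), (394, 64), (395, 51)]
96 grad [(255, -63), (273, 53), (369, 68), (370, 57), (375, -105), (376, -126), (394, 86), (395, 53)]
104 grad [(255, -62), (273, 108), (274, 109), (276, -68), (305, 56), (306, 61), (315, -68), (316, -65), (375, -119), (376, -109), (394, 76)]
112 grad [(255, -57), (256, -46), (273, 101), (274, 128), (316, -60), (333, 57), (375, -114), (376, -78), (393, 64), (394, 62)]
120 grad [(256, -74), (273, 58), (274, 116), (275, 50), (316, -60), (333, 57), (374, -64), (375, -109), (393, 95), (394, 60)]
128 grad [(256, -69), (274, 110), (275, 83), (316, -59), (333, 57), (374, -99), (375, -110), (393, 66)]
136 grad [(256, -69), (274, 107), (275, 123), (329, -66), (330, -68), (333, 58), (374, -112), (375, -79), (392, 64), (393, 78)]
144 grad [(256, -69),
[... 1126 characters left out ...]
, 63), (372, -105), (373, -83), (389, 62), (390, 91)]
208 grad [(259, -61), (260, -69), (276, 90), (278, -89), (283, 105), (284, 102), (328, -67), (329, -68), (332, 61), (372, -107), (373, -48), (389, 91), (390, 74)]
216 grad [(259, -46), (260, -72), (276, 48), (277, 120), (278, 58), (328, -67), (329, -69), (333, 67), (371, -75), (372, -108), (389, 88)]
224 grad [(260, -68), (261, -60), (277, 52), (279, -79), (290, 143), (291, 99), (308, -52), (309, -58), (311, 58), (312, 81), (330, -56), (331, -65), (332, 69), (333, 68)]
232 grad [(260, -62), (261, -78), (277, 121), (278, 128), (308, -52), (310, 52), (314, -98), (316, 71), (330, -55), (331, -55), (334, 51), (335, 73), (339, -63), (341, 56)]
```

View pics/c6.png

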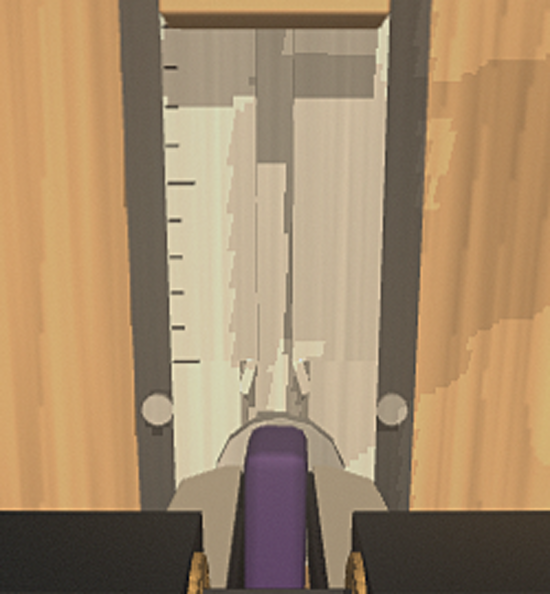

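The view shows the flange arc just behind the funnel tips at (311,224) and (338,224). The rail edges are at u≈277 and 372 there, and the flange sides at u≈299 and 357. I'll turn those into offsets.

Run:
```python
from h import *
c=snap('wrist');s=manip.get_state();T=s['tcp_pos'];R=np.array(s['orientation'])
tool=lambda P:((P-T)@R).round(2).tolist()
g=cv2.cvtColor(c[0],cv2.COLOR_BGR2GRAY).astype(int);hsv=cv2.cvtColor(c[0],cv2.COLOR_BGR2HSV).astype(int)
print('rail edges',tool(onz(c,[[276.7,216],[372,216],[274.3,128],[375,128]],26)))
print('slot',tool(onz(c,[[316,120],[333.3,120]],26)))
for u in(280,284,288):print('tick col',u,[ (v,g[v,u]) for v in range(218,229)])
for u in(311,325,327,329):print('col',u,g[236:262,u].tolist())
for v in(256,260,264,268,272):print(v,'L',g[v,294:318].tolist(),'R',g[v,336:362].tolist())
```

```text
rail edges [[27.89, -30.55, 81.46], [27.77, 29.79, 81.55], [81.31, -30.15, 81.43], [81.2, 30.02, 81.53]]
slot [[85.8, -5.2, 81.47], [85.78, 5.08, 81.49]]
tick col 280 [(218, np.int64(201)), (219, np.int64(202)), (220, np.int64(202)), (221, np.int64(202)), (222, np.int64(210)), (223, np.int64(174)), (224, np.int64(68)), (225, np.int64(194)), (226, np.int64(206)), (227, np.int64(202)), (228, np.int64(200))]
tick col 284 [(218, np.int64(200)), (219, np.int64(200)), (220, np.int64(201)), (221, np.int64(201)), (222, np.int64(209)), (223, np.int64(179)), (224, np.int64(67)), (225, np.int64(195)), (226, np.int64(208)), (227, np.int64(202)), (228, np.int64(201))]
tick col 288 [(218, np.int64(202)), (219, np.int64(204)), (220, np.int64(203)), (221, np.int64(205)), (222, np.int64(209)), (223, np.int64(180)), (224, np.int64(65)), (225, np.int64(202)), (226, np.int64(213)), (227, np.int64(209)), (228, np.int64(208))]
col 311 [208, 210, 219, 158, 108, 137, 143, 143, 141, 138, 138, 136, 138, 137, 140, 143, 125, 105, 111, 173, 180, 176, 177, 177, 181, 183]
col 325 [205, 205, 205, 204, 204, 204, 204
[... 904 characters left out ...]
67, 183, 180, 178, 174, 174, 173, 172, 178, 190, 87, 69, 74, 74, 78, 79] R [77, 76, 60, 100, 164, 157, 155, 155, 155, 157, 154, 151, 151, 154, 155, 159, 124, 144, 181, 181, 178, 182, 188, 184, 184, 186]
268 L [200, 200, 203, 210, 216, 115, 164, 186, 184, 182, 179, 179, 175, 176, 174, 175, 186, 86, 63, 81, 91, 92, 96, 100] R [86, 81, 65, 71, 164, 158, 154, 154, 154, 157, 153, 149, 152, 153, 152, 154, 155, 158, 85, 136, 180, 182, 183, 182, 180, 181]
272 L [203, 203, 209, 218, 162, 169, 162, 153, 147, 150, 151, 151, 150, 149, 149, 163, 150, 63, 73, 80, 84, 82, 88, 89] R [82, 80, 69, 50, 166, 162, 135, 150, 150, 150, 149, 149, 149, 151, 150, 151, 151, 154, 154, 151, 129, 209, 208, 204, 200, 203]
```

Run:
```python
from h import *
from scipy.optimize import least_squares
c=snap('wrist');s=manip.get_state();T=s['tcp_pos'];R=np.array(s['orientation'])
px=[[303.8,260],[349.6,260],[301.7,264],[351.7,264],[299.7,268],[353.6,268],[308.5,256],[344.6,256],[325,249.5],[327,249.5],[329,249.5]]
o,d=ray(c,px);o=(o-T)@R;d=d@R
for free in(0,1):
    def f(p):
        z=p[2] if free else 51
        P=o+d*((z-o[2])/d[:,2])[:,None];return np.hypot(P[:,0]-p[0],P[:,1]-p[1])-17
    r=least_squares(f,[-2,0,51]);print(r.x.round(2),np.abs(r.fun).max().round(2))
o2,d2=ray(c,[[325.7,262]]);o2=(o2-T)@R;d2=d2@R;print('bar y',(o2+d2*((-5-o2[2])/d2[0,2])).round(2))
P=onz(c,[[284,223.9]],26);print('tick tool',((P-T)@R).round(2))
```

```text
[-2.76  1.04 51.  ] 0.45
[-5.41  1.07 61.16] 0.21
bar y [[25.38  0.52 -5.  ]]
tick tool [[ 22.8  -25.98  81.34]]
```

Emit:
{"method": "play_rows", "body": {"plan": [{"travel":[0.6,-1.4,0],"dr":[0,0,0.2],"hand":0.05},{"travel":[0.6,-1.4,4],"dr":[0,0,0.2],"hand":0.05},{"travel":[0.6,-1.4,8],"dr":[0,0,0.2],"hand":0.05},{"travel":[0.6,-1.4,10],"dr":[0,0,0.2],"hand":0.05},{"travel":[0.6,-1.4,12],"dr":[0,0,0.2],"hand":0.05},{"travel":[0.6,-1.4,13.5],"dr":[0,0,0.2],"hand":0.05},{"travel":[0.6,-1.4,14.5],"dr":[0,0,0.2],"hand":0.05},{"travel":[0.6,-1.4,14.5],"dr":[0,0,0.2],"hand":0.05}]}}

```text
clock: 7.78
tcp_pos: [586.0, -34.3, 92.1]
orientation: [[-0.014, 1.0, 0.0], [1.0, 0.014, -0.0], [-0.0, 0.0, -1.0]]
force: [-0.3, 0.2, -1.8]
gripper_width: 12.8
finger_force: 24.9
```

Head should be about 4 mm into the window and there's no contact force. I'll continue gently.

Emit:
{"method": "play_rows", "body": {"plan": [{"travel":[0,0,1],"dr":[0,0,0],"hand":0.05},{"travel":[0,0,2],"dr":[0,0,0],"hand":0.05},{"travel":[0,0,3],"dr":[0,0,0],"hand":0.05},{"travel":[0,0,4],"dr":[0,0,0],"hand":0.05},{"travel":[0,0,5],"dr":[0,0,0],"hand":0.05},{"travel":[0,0,5],"dr":[0,0,0],"hand":0.05}]}}

```text
clock: 8.52
tcp_pos: [585.9, -34.2, 87.0]
orientation: [[-0.014, 1.0, -0.0], [1.0, 0.014, 0.0], [0.0, -0.0, -1.0]]
force: [1.0, 0.3, -1.9]
gripper_width: 12.9
finger_force: 24.9
```

Emit:
{"method": "play_rows", "body": {"plan": [{"travel":[0,0,0.7],"dr":[0,0,0],"hand":0.05},{"travel":[0,0,1.4],"dr":[0,0,0],"hand":0.05},{"travel":[0,0,2.1],"dr":[0,0,0],"hand":0.05},{"travel":[0,0,2.8],"dr":[0,0,0],"hand":0.05},{"travel":[0,0,2.8],"dr":[0,0,0],"hand":0.05}]}}

```text
clock: 9.15
tcp_pos: [585.9, -34.2, 84.3]
orientation: [[-0.014, 1.0, -0.0], [1.0, 0.014, 0.0], [0.0, -0.0, -1.0]]
force: [0.1, -0.3, -2.5]
gripper_width: 13.0
finger_force: 24.9
```

Emit:
{"method": "play_rows", "body": {"plan": [{"travel":[0,0,0.4],"dr":[0,0,0],"hand":0.05},{"travel":[0,0,0.8],"dr":[0,0,0],"hand":0.05},{"travel":[0,0,0.8],"dr":[0,0,0],"hand":0.05}]}}

```text
clock: 9.52
tcp_pos: [586.0, -34.3, 83.5]
orientation: [[-0.014, 1.0, -0.0], [1.0, 0.014, 0.0], [0.0, -0.0, -1.0]]
force: [0.9, -0.0, -1.4]
gripper_width: 13.1
finger_force: 24.9
```

Emit:
{"method": "play_rows", "body": {"plan": [{"travel":[0,0,0.4],"dr":[0,0,0],"hand":0.05},{"travel":[0,0,0.8],"dr":[0,0,0],"hand":0.05},{"travel":[0,0,0.8],"dr":[0,0,0],"hand":0.05}]}}

```text
clock: 9.9
tcp_pos: [586.2, -34.3, 83.2]
orientation: [[-0.014, 1.0, 0.001], [1.0, 0.014, -0.0], [-0.0, 0.001, -1.0]]
force: [-0.5, 0.0, 1.9]
gripper_width: 13.2
finger_force: 24.9
```

Seated: contact at TCP z≈83.2. I lift slightly into the play and slide.

Emit:
{"method": "play_rows", "body": {"plan": [{"travel":[0,0,-1],"dr":[0,0,0],"hand":0.05},{"travel":[2,0,-1],"dr":[0,0,0],"hand":0.05},{"travel":[5,0,-1],"dr":[0,0,0],"hand":0.05},{"travel":[9,0,-1],"dr":[0,0,0],"hand":0.05},{"travel":[13,0,-1],"dr":[0,0,0],"hand":0.05},{"travel":[16,0,-1],"dr":[0,0,0],"hand":0.05},{"travel":[18,0,-1],"dr":[0,0,0],"hand":0.05}]}}

```text
clock: 10.78
tcp_pos: [585.7, -15.9, 83.8]
orientation: [[-0.014, 1.0, -0.0], [1.0, 0.014, 0.0], [0.0, -0.0, -1.0]]
force: [0.3, 0.0, -2.0]
gripper_width: 13.1
finger_force: 24.9
```

Emit:
{"method": "play_rows", "body": {"plan": [{"travel":[4,0,0],"dr":[0,0,0],"hand":0.05},{"travel":[8,0,0],"dr":[0,0,0],"hand":0.05},{"travel":[12,0,0],"dr":[0,0,0],"hand":0.05},{"travel":[16,0,0],"dr":[0,0,0],"hand":0.05},{"travel":[20,0,0],"dr":[0,0,0],"hand":0.05},{"travel":[24,0,0],"dr":[0,0,0],"hand":0.05},{"travel":[26,0,0],"dr":[0,0,0],"hand":0.05}]}}

```text
clock: 11.65
tcp_pos: [585.3, 10.1, 83.7]
orientation: [[-0.014, 1.0, -0.0], [1.0, 0.014, 0.0], [0.0, -0.0, -1.0]]
force: [-0.2, 0.1, -2.1]
gripper_width: 12.9
finger_force: 24.9
```

Emit:
{"method": "play_rows", "body": {"plan": [{"travel":[5,0,0],"dr":[0,0,0],"hand":0.05},{"travel":[10,0,0],"dr":[0,0,0],"hand":0.05},{"travel":[15,0,0],"dr":[0,0,0],"hand":0.05},{"travel":[20,0,0],"dr":[0,0,0],"hand":0.05},{"travel":[25,0,0],"dr":[0,0,0],"hand":0.05},{"travel":[30,0,0],"dr":[0,0,0],"hand":0.05},{"travel":[34,0,0],"dr":[0,0,0],"hand":0.05},{"travel":[37,0,0],"dr":[0,0,0],"hand":0.05},{"travel":[39,0,0],"dr":[0,0,0],"hand":0.05},{"travel":[40,0,0],"dr":[0,0,0],"hand":0.05}]}}

```text
clock: 12.9
tcp_pos: [584.8, 49.8, 83.8]
orientation: [[-0.014, 1.0, -0.0], [1.0, 0.014, -0.0], [-0.0, -0.0, -1.0]]
force: [-0.0, -0.2, -2.2]
gripper_width: 13.0
finger_force: 24.9
```

Emit:
{"method": "play_rows", "body": {"plan": [{"travel":[2,0,0],"dr":[0,0,0],"hand":0.05},{"travel":[4,0,0],"dr":[0,0,0],"hand":0.05},{"travel":[6,0,0],"dr":[0,0,0],"hand":0.05},{"travel":[8,0,0],"dr":[0,0,0],"hand":0.05},{"travel":[10,0,0],"dr":[0,0,0],"hand":0.05},{"travel":[12,0,0],"dr":[0,0,0],"hand":0.05},{"travel":[14,0,0],"dr":[0,0,0],"hand":0.05},{"travel":[16,0,0],"dr":[0,0,0],"hand":0.05},{"travel":[18,0,0],"dr":[0,0,0],"hand":0.05},{"travel":[20,0,0],"dr":[0,0,0],"hand":0.05}]}}

```text
clock: 14.15
tcp_pos: [584.5, 69.8, 83.8]
orientation: [[-0.014, 1.0, 0.0], [1.0, 0.014, -0.0], [-0.0, 0.0, -1.0]]
force: [0.4, -1.3, -2.1]
gripper_width: 12.9
finger_force: 24.9
```

Run:
```python
from h import *
c=snap('wrist','w7');s=manip.get_state();T=s['tcp_pos'];R=np.array(s['orientation']);print(T,s['force'],s['torque'],s['clock'])
g=cv2.cvtColor(c[0],cv2.COLOR_BGR2GRAY).astype(int)
hsv=cv2.cvtColor(c[0],cv2.COLOR_BGR2HSV).astype(int)
for u in(290,300,350,360):
    print(u,[(v,hsv[v,u].tolist()) for v in range(60,262,1) if np.abs(c[0][v+1,u].astype(int)-c[0][v-1,u]).max()>40])
```

```text
[584.48557635  70.07088824  83.76393227] [ 0.64889353 -1.46743381 -2.45799166] [-0.18354932 -0.1377822   0.01829902] 14.2
290 [(92, [19, 53, 183]), (93, [34, 35, 227]), (177, [17, 75, 193]), (178, [16, 111, 152]), (179, [16, 120, 145]), (180, [15, 122, 195]), (211, [18, 132, 187]), (212, [18, 98, 209]), (225, [18, 94, 158]), (233, [15, 119, 129]), (234, [15, 123, 191]), (254, [15, 127, 183]), (256, [17, 56, 163])]
300 [(93, [20, 52, 185]), (94, [33, 36, 225]), (176, [19, 53, 220]), (177, [17, 85, 180]), (178, [15, 119, 146]), (179, [15, 118, 145]), (180, [15, 124, 196]), (212, [17, 112, 189]), (224, [18, 93, 164]), (225, [18, 89, 138]), (233, [16, 119, 120]), (234, [15, 125, 190]), (254, [15, 128, 182]), (256, [19, 54, 164])]
350 [(93, [19, 55, 176]), (176, [18, 58, 217]), (177, [17, 86, 178]), (179, [16, 117, 146]), (180, [15, 121, 208]), (254, [16, 129, 176]), (258, [18, 58, 131]), (259, [16, 64, 87]), (261, [16, 61, 108])]
360 [(93, [20, 55, 177]), (94, [29, 39, 223]), (176, [18, 55, 212]), (177, [16, 85, 175]), (179, [16, 119, 150]), (180, [15, 121, 200]), (187, [16, 126, 210]), (188, [16, 95, 118]), (195, [17, 68, 108]), (196, [15, 118, 175]), (226, [6, 111, 154]), (234, [15, 115, 131]), (235, [16, 126, 199]), (240, [15, 126, 198]), (241, [15, 107, 148]), (242, [16, 62, 95]), (248, [15, 32, 80]), (249, [16, 111, 170]), (254, [15, 128, 176])]
```

The stud is pushing the block (about 1.4 N). I carry on at a moderate speed.

Emit:
{"method": "play_rows", "body": {"plan": [{"travel":[3,0,0],"dr":[0,0,0],"hand":0.05},{"travel":[6,0,0],"dr":[0,0,0],"hand":0.05},{"travel":[9,0,0],"dr":[0,0,0],"hand":0.05},{"travel":[12,0,0],"dr":[0,0,0],"hand":0.05},{"travel":[15,0,0],"dr":[0,0,0],"hand":0.05},{"travel":[18,0,0],"dr":[0,0,0],"hand":0.05},{"travel":[21,0,0],"dr":[0,0,0],"hand":0.05},{"travel":[24,0,0],"dr":[0,0,0],"hand":0.05},{"travel":[27,0,0],"dr":[0,0,0],"hand":0.05},{"travel":[30,0,0],"dr":[0,0,0],"hand":0.05}]}}

```text
clock: 15.45
tcp_pos: [584.1, 99.9, 83.8]
orientation: [[-0.014, 1.0, 0.0], [1.0, 0.014, -0.0], [-0.0, 0.0, -1.0]]
force: [-0.7, -1.6, -1.4]
gripper_width: 13.0
finger_force: 24.9
```

Emit:
{"method": "play_rows", "body": {"plan": [{"travel":[3,0,0],"dr":[0,0,0],"hand":0.05},{"travel":[6,0,0],"dr":[0,0,0],"hand":0.05},{"travel":[9,0,0],"dr":[0,0,0],"hand":0.05},{"travel":[12,0,0],"dr":[0,0,0],"hand":0.05},{"travel":[15,0,0],"dr":[0,0,0],"hand":0.05},{"travel":[18,0,0],"dr":[0,0,0],"hand":0.05},{"travel":[20,0,0],"dr":[0,0,0],"hand":0.05},{"travel":[22,0,0],"dr":[0,0,0],"hand":0.05},{"travel":[24,0,0],"dr":[0,0,0],"hand":0.05}]}}

```text
clock: 16.58
tcp_pos: [583.7, 123.9, 83.7]
orientation: [[-0.014, 1.0, 0.0], [1.0, 0.014, 0.0], [0.0, 0.0, -1.0]]
force: [-0.6, -2.3, -0.4]
gripper_width: 12.9
finger_force: 24.9
```

Run:
```python
from h import *
c=snap('wrist','w8');s=manip.get_state();T=s['tcp_pos'];R=np.array(s['orientation']);print(T,s['force'],s['torque'],s['clock'])
hsv=cv2.cvtColor(c[0],cv2.COLOR_BGR2HSV).astype(int)
for u in(296,310,350):
    print(u,[(v,*hsv[v,u].tolist()) for v in range(120,200,2)])
```

```text
[583.718155   124.07177523  83.75307081] [ 0.86490483 -0.63294299 -1.75135782] [-0.16271976 -0.1053826  -0.0120734 ] 16.625
296 [(120, 7, 98, 219), (122, 7, 95, 220), (124, 7, 96, 221), (126, 7, 95, 219), (128, 7, 99, 220), (130, 7, 99, 220), (132, 7, 97, 218), (134, 6, 98, 219), (136, 7, 99, 219), (138, 7, 101, 219), (140, 7, 97, 220), (142, 6, 98, 219), (144, 7, 101, 219), (146, 7, 100, 219), (148, 5, 111, 219), (150, 12, 79, 129), (152, 16, 60, 154), (154, 17, 60, 153), (156, 17, 59, 151), (158, 16, 59, 152), (160, 17, 61, 150), (162, 17, 61, 150), (164, 18, 59, 150), (166, 17, 62, 148), (168, 17, 61, 150), (170, 17, 58, 149), (172, 17, 62, 151), (174, 16, 60, 149), (176, 17, 60, 154), (178, 14, 108, 90), (180, 15, 124, 207), (182, 15, 122, 201), (184, 16, 123, 199), (186, 15, 122, 202), (188, 15, 101, 134), (190, 16, 56, 96), (192, 18, 59, 99), (194, 16, 48, 91), (196, 15, 123, 179), (198, 15, 122, 188)]
310 [(120, 7, 98, 219), (122, 7, 96, 220), (124, 7, 95, 219), (126, 7, 95, 220), (128, 7, 96, 220), (130, 7, 100, 219), (132, 7, 98, 219), (134, 7, 97, 220), (136, 7, 99, 219), (
[... 733 characters left out ...]
, 9, 80, 220), (132, 9, 82, 219), (134, 7, 90, 219), (136, 7, 100, 220), (138, 6, 99, 220), (140, 7, 100, 220), (142, 7, 100, 219), (144, 7, 100, 220), (146, 6, 99, 220), (148, 6, 110, 213), (150, 14, 64, 143), (152, 16, 61, 154), (154, 17, 60, 154), (156, 17, 58, 154), (158, 15, 61, 154), (160, 17, 60, 153), (162, 17, 62, 152), (164, 16, 63, 154), (166, 18, 62, 152), (168, 18, 62, 151), (170, 16, 62, 153), (172, 17, 63, 154), (174, 16, 62, 153), (176, 17, 57, 156), (178, 15, 108, 97), (180, 15, 123, 206), (182, 15, 125, 217), (184, 16, 123, 218), (186, 16, 121, 219), (188, 17, 118, 220), (190, 17, 122, 219), (192, 16, 120, 223), (194, 15, 123, 218), (196, 16, 125, 208), (198, 15, 124, 208)]
```

Run:
```python
from h import *
c=snap('wrist')
F=onz(c,[[296,149.5],[310,149.5],[350,149.5]],50);B=onz(c,[[296,178.5],[310,178.5],[350,178.5]],44)
print(F.round(1).tolist(),B.round(1).tolist(),(F-B)[:,1])
```

```text
[[569.1, 192.9, 50.0], [575.7, 192.9, 50.0], [594.7, 193.2, 50.0]] [[568.5, 178.7, 44.0], [575.5, 178.8, 44.0], [595.5, 179.0, 44.0]] [14.15566275 14.14969288 14.13733262]
```

Gap to the fence is about 14 mm. I'll do 11 mm slowly, then creep.

Emit:
{"method": "play_rows", "body": {"plan": [{"travel":[2,0,0],"dr":[0,0,0],"hand":0.05},{"travel":[4,0,0],"dr":[0,0,0],"hand":0.05},{"travel":[6,0,0],"dr":[0,0,0],"hand":0.05},{"travel":[8,0,0],"dr":[0,0,0],"hand":0.05},{"travel":[9.5,0,0],"dr":[0,0,0],"hand":0.05},{"travel":[10.5,0,0],"dr":[0,0,0],"hand":0.05},{"travel":[11.5,0,0],"dr":[0,0,0],"hand":0.05},{"travel":[11.5,0,0],"dr":[0,0,0],"hand":0.05}]}}

```text
clock: 17.68
tcp_pos: [583.6, 135.4, 83.7]
orientation: [[-0.014, 1.0, -0.0], [1.0, 0.014, 0.0], [0.0, -0.0, -1.0]]
force: [-0.0, -0.1, -2.4]
gripper_width: 13.3
finger_force: 24.9
```

Emit:
{"method": "play_rows", "body": {"plan": [{"travel":[0.4,0,0],"dr":[0,0,0],"hand":0.05},{"travel":[0.8,0,0],"dr":[0,0,0],"hand":0.05},{"travel":[1.2,0,0],"dr":[0,0,0],"hand":0.05},{"travel":[1.2,0,0],"dr":[0,0,0],"hand":0.05}]}}

```text
clock: 18.18
tcp_pos: [583.5, 136.5, 83.7]
orientation: [[-0.014, 1.0, -0.0], [1.0, 0.014, 0.0], [0.0, -0.0, -1.0]]
force: [-0.6, -1.4, -2.7]
gripper_width: 12.8
finger_force: 24.9
```

Emit:
{"method": "play_rows", "body": {"plan": [{"travel":[0.3,0,0],"dr":[0,0,0],"hand":0.05},{"travel":[0.6,0,0],"dr":[0,0,0],"hand":0.05},{"travel":[0.6,0,0],"dr":[0,0,0],"hand":0.05}]}}

```text
clock: 18.55
tcp_pos: [583.6, 137.1, 83.8]
orientation: [[-0.014, 1.0, 0.0], [1.0, 0.014, 0.0], [0.0, 0.0, -1.0]]
force: [-0.2, -0.9, -2.3]
gripper_width: 13.1
finger_force: 24.9
```

Emit:
{"method": "play_rows", "body": {"plan": [{"travel":[0.3,0,0],"dr":[0,0,0],"hand":0.05},{"travel":[0.5,0,0],"dr":[0,0,0],"hand":0.05},{"travel":[0.5,0,0],"dr":[0,0,0],"hand":0.05}]}}

```text
clock: 18.92
tcp_pos: [583.5, 137.6, 83.7]
orientation: [[-0.014, 1.0, -0.0], [1.0, 0.014, 0.0], [0.0, -0.0, -1.0]]
force: [0.4, -1.3, -2.9]
gripper_width: 12.7
finger_force: 24.9
```

Emit:
{"method": "play_rows", "body": {"plan": [{"travel":[0.3,0,0],"dr":[0,0,0],"hand":0.05},{"travel":[0.5,0,0],"dr":[0,0,0],"hand":0.05},{"travel":[0.5,0,0],"dr":[0,0,0],"hand":0.05}]}}

```text
clock: 19.3
tcp_pos: [583.5, 138.1, 83.7]
orientation: [[-0.014, 1.0, 0.0], [1.0, 0.014, 0.0], [0.0, 0.0, -1.0]]
force: [-0.6, -1.4, -2.6]
gripper_width: 13.1
finger_force: 24.9
```

Run:
```python
from h import *
c=snap('wrist','w9');s=manip.get_state();print(s['tcp_pos'],s['force'],s['torque'])
hsv=cv2.cvtColor(c[0],cv2.COLOR_BGR2HSV).astype(int)
for u in(296,310,350): print(u,[(v,*hsv[v,u].tolist()) for v in range(168,184)])
```

```text
[583.53856624 138.06906328  83.75287766] [ 0.8604765  -1.19654305 -2.88173599] [-0.10797304 -0.0261941   0.01515163]
296 [(168, 7, 100, 220), (169, 7, 101, 219), (170, 6, 100, 219), (171, 6, 102, 218), (172, 6, 102, 218), (173, 7, 103, 218), (174, 6, 102, 219), (175, 7, 102, 220), (176, 6, 102, 219), (177, 7, 101, 220), (178, 6, 107, 228), (179, 5, 112, 171), (180, 11, 115, 122), (181, 16, 118, 132), (182, 15, 121, 141), (183, 15, 120, 140)]
310 [(168, 6, 101, 219), (169, 6, 101, 219), (170, 7, 102, 218), (171, 6, 102, 218), (172, 7, 104, 219), (173, 7, 101, 219), (174, 6, 101, 219), (175, 6, 103, 217), (176, 6, 101, 220), (177, 7, 100, 221), (178, 5, 106, 228), (179, 5, 111, 168), (180, 11, 113, 120), (181, 16, 115, 133), (182, 15, 117, 142), (183, 15, 118, 140)]
350 [(168, 9, 84, 219), (169, 9, 84, 219), (170, 9, 85, 220), (171, 8, 84, 219), (172, 9, 85, 220), (173, 9, 86, 220), (174, 8, 85, 219), (175, 9, 87, 219), (176, 9, 83, 221), (177, 9, 83, 221), (178, 8, 93, 227), (179, 5, 109, 187), (180, 12, 120, 134), (181, 16, 119, 146), (182, 15, 117, 163), (183, 15, 118, 164)]
```

Emit:
{"method": "play_rows", "body": {"plan": [{"travel":[0.3,0,0],"dr":[0,0,0],"hand":0.05},{"travel":[0.3,0,0],"dr":[0,0,0],"hand":0.05}]}}

```text
clock: 19.6
tcp_pos: [583.6, 138.3, 83.8]
orientation: [[-0.014, 1.0, 0.0], [1.0, 0.014, -0.0], [-0.0, 0.0, -1.0]]
force: [0.3, -0.5, -3.6]
gripper_width: 12.8
finger_force: 24.9
```

Emit:
{"method": "play_rows", "body": {"plan": [{"travel":[0.3,0,0],"dr":[0,0,0],"hand":0.05},{"travel":[0.3,0,0],"dr":[0,0,0],"hand":0.05}]}}

```text
clock: 19.85
tcp_pos: [583.6, 138.5, 83.8]
orientation: [[-0.014, 1.0, 0.0], [1.0, 0.014, -0.0], [-0.0, 0.0, -1.0]]
force: [0.4, -1.0, -1.9]
gripper_width: 13.1
finger_force: 24.9
```

Emit:
{"method": "play_rows", "body": {"plan": [{"travel":[0.3,0,0],"dr":[0,0,0],"hand":0.05},{"travel":[0.3,0,0],"dr":[0,0,0],"hand":0.05}]}}

```text
clock: 20.1
tcp_pos: [583.6, 138.8, 83.9]
orientation: [[-0.014, 1.0, 0.0], [1.0, 0.014, -0.0], [-0.0, 0.0, -1.0]]
force: [0.6, -3.1, -1.1]
gripper_width: 12.7
finger_force: 24.9
```

Emit:
{"method": "play_rows", "body": {"plan": [{"travel":[0.3,0,0],"dr":[0,0,0],"hand":0.05},{"travel":[0.3,0,0],"dr":[0,0,0],"hand":0.05}]}}

```text
clock: 20.35
tcp_pos: [583.6, 139.1, 83.9]
orientation: [[-0.014, 1.0, 0.0], [1.0, 0.014, -0.0], [-0.0, 0.0, -1.0]]
force: [-0.4, -2.7, -0.0]
gripper_width: 12.7
finger_force: 24.9
```

Emit:
{"method": "play_rows", "body": {"plan": [{"travel":[0.3,0,0],"dr":[0,0,0],"hand":0.05},{"travel":[0.3,0,0],"dr":[0,0,0],"hand":0.05}]}}

```text
clock: 20.6
tcp_pos: [583.7, 139.4, 83.9]
orientation: [[-0.014, 1.0, 0.0], [1.0, 0.014, -0.0], [-0.0, 0.0, -1.0]]
force: [-0.0, -3.3, 0.7]
gripper_width: 13.1
finger_force: 24.9
```

The block is against the fence (force rising to about 3 N). I now turn clockwise about the stud's axis (about 2.7 mm behind the TCP), lowering the flange onto the rail.

Emit:
{"method": "play_rows", "body": {"plan": [{"travel":[-0.2,0,0.2],"dr":[0,0,0],"hand":0.05},{"travel":[-0.2,0.45,0.4],"dr":[0,0,9],"hand":0.05},{"travel":[-0.2,0.85,0.4],"dr":[0,0,18],"hand":0.05},{"travel":[-0.35,1.25,0.4],"dr":[0,0,27],"hand":0.05},{"travel":[-0.5,1.65,0.4],"dr":[0,0,36],"hand":0.05},{"travel":[-0.7,2.0,0.4],"dr":[0,0,45],"hand":0.05},{"travel":[-0.7,2.0,0.4],"dr":[0,0,45],"hand":0.05}], "force": 30}}

```text
clock: 21.48
tcp_pos: [586.4, 137.8, 83.2]
orientation: [[0.698, 0.716, 0.001], [0.716, -0.698, -0.001], [-0.0, 0.002, -1.0]]
force: [2.4, -6.8, -2.8]
gripper_width: 13.1
finger_force: 29.9
```

Run:
```python
from h import *
c=snap('wrist','w10');s=manip.get_state();print(s['tcp_pos'],s['force'],s['torque'],s['gripper_width'],s['qpos'].round(2))
```

```text
[586.41754584 137.79664254  83.1722311 ] [ 2.77745352 -7.60494897 -3.16104549] [-1.2045477  -0.44442974  0.05405763] 12.841482121702041 [ 0.05  0.5   1.6  -0.    1.04  0.82]
```

Emit:
{"method": "play_rows", "body": {"plan": [{"travel":[0,0.7,0],"dr":[0,0,0],"hand":0.05},{"travel":[0,1.15,0],"dr":[0,0,7.5],"hand":0.05},{"travel":[0,1.6,0],"dr":[0,0,15],"hand":0.05},{"travel":[-0.1,2.1,0],"dr":[0,0,22.5],"hand":0.05},{"travel":[-0.1,2.1,0],"dr":[0,0,22.5],"hand":0.05}]}}

```text
clock: 22.15
tcp_pos: [587.2, 136.5, 83.1]
orientation: [[0.919, 0.394, 0.0], [0.394, -0.919, -0.001], [-0.0, 0.001, -1.0]]
force: [1.4, -5.2, -2.8]
gripper_width: 12.6
finger_force: 29.9
```

Run:
```python
from h import *
s=manip.get_state();print(s['tcp_pos'],s['force'],s['torque'],s['orientation'][:,0])
```

```text
[587.23612047 136.52857361  83.12252189] [ 1.35402986 -5.18371439 -2.84564409] [-0.9991495  -0.1973775   0.08087515] [ 9.18911735e-01  3.94463135e-01 -2.42574554e-04]
```

Emit:
{"method": "play_rows", "body": {"plan": [{"travel":[0,0.45,0],"dr":[0,0,0],"hand":0.05},{"travel":[0,0.9,0],"dr":[0,0,7.5],"hand":0.05},{"travel":[0,1.35,0],"dr":[0,0,15],"hand":0.05},{"travel":[-0.1,1.8,0],"dr":[0,0,22.4],"hand":0.05},{"travel":[-0.1,1.8,0],"dr":[0,0,22.4],"hand":0.05},{"travel":[-0.1,1.8,0],"dr":[0,0,22.4],"hand":0.05}]}}

```text
clock: 22.9
tcp_pos: [588.0, 134.9, 83.1]
orientation: [[1.0, 0.016, 0.001], [0.016, -1.0, -0.001], [0.001, 0.001, -1.0]]
force: [1.7, -4.7, -3.3]
gripper_width: 13.1
finger_force: 29.9
```

```bash
cat > m.py <<'E'
from h import *
c=snap('wrist','w11');s=manip.get_state();T=s['tcp_pos'];R=np.array(s['orientation']);print(T,s['force'],s['torque'],R[:,0],s['clock'])
h=cv2.cvtColor(c[0],cv2.COLOR_BGR2HSV);m=cv2.inRange(h,(115,50,30),(155,255,255));m[340:]=0;m[:,:250]=0;m[:,400:]=0
L=[];
for v in range(272,292,2):
    x=np.nonzero(m[v])[0]
    if len(x):L.append([(x[0]+x[-1])/2,v])
if L:
    P=onz(c,L,T[2]+5);f=np.polyfit(P[:,0],P[:,1],1);print('bar centreline yaw',np.degrees(np.arctan(f[0])),'tool y',((P-T)@R)[:,1].round(2))
E
python3 m.py
```

```text
[588.02026044 134.95022601  83.10904521] [ 0.83077145 -4.98657292 -2.59419834] [-1.05931798 -0.37394854  0.17960564] [9.99870821e-01 1.60613615e-02 6.11802332e-04] 22.95
bar centreline yaw 4.558079248405883 tool y [-2.71 -2.91 -2.71 -3.12 -3.12 -2.52 -2.52 -2.53 -2.33 -2.53]
```

Run:
```python
from h import *
c=snap('wrist')
h=cv2.cvtColor(c[0],cv2.COLOR_BGR2HSV).astype(int)
for v in(258,266,274,282,288):print(v,[(u,*h[v,u].tolist()) for u in range(296,352,3)])
```

```text
258 [(296, 15, 112, 89), (299, 17, 58, 153), (302, 17, 60, 153), (305, 17, 54, 89), (308, 18, 52, 132), (311, 19, 58, 137), (314, 165, 58, 70), (317, 170, 41, 74), (320, 169, 38, 73), (323, 168, 41, 75), (326, 170, 40, 76), (329, 165, 49, 73), (332, 171, 34, 74), (335, 167, 32, 72), (338, 18, 55, 226), (341, 18, 55, 214), (344, 19, 51, 220), (347, 19, 54, 142), (350, 19, 58, 144)]
266 [(296, 14, 108, 90), (299, 18, 58, 162), (302, 20, 55, 135), (305, 18, 53, 129), (308, 19, 53, 130), (311, 168, 49, 68), (314, 162, 44, 75), (317, 158, 50, 77), (320, 158, 52, 79), (323, 162, 49, 78), (326, 163, 46, 78), (329, 157, 43, 77), (332, 159, 48, 74), (335, 163, 42, 73), (338, 7, 43, 131), (341, 20, 52, 214), (344, 19, 52, 215), (347, 18, 54, 208), (350, 18, 54, 214)]
274 [(296, 18, 66, 116), (299, 17, 67, 111), (302, 18, 69, 118), (305, 17, 70, 117), (308, 18, 68, 123), (311, 153, 63, 77), (314, 152, 53, 82), (317, 155, 60, 85), (320, 153, 63, 85), (323, 154, 49, 84), (326, 152, 54, 85), (329, 150, 55, 84), (332, 148, 52, 83), (335, 156, 52, 78), (338, 169, 41, 87), (341, 18, 54, 94), (344, 18, 63, 113), (347, 18, 61, 112), (350, 18, 64, 112)]
282 [(296, 17, 68, 117), (299, 17, 67, 118), (302, 18, 66, 112), (305, 16, 65, 110), (308, 19, 66, 93), (311, 154, 54, 76), (314, 152, 54, 80), (317, 153, 61, 84), (320, 153, 59, 82), (323, 152, 55, 83), (326, 152, 52, 83), (329, 152, 58, 84), (332, 152, 54, 81), (335, 154, 46, 77), (338, 174, 35, 72), (341, 16, 51, 55), (344, 19, 63, 113), (347, 18, 61, 113), (350, 19, 63, 110)]
288 [(296, 17, 65, 110), (299, 17, 66, 112), (302, 18, 71, 108), (305, 17, 64, 111), (308, 15, 49, 52), (311, 152, 59, 74), (314, 147, 61, 79), (317, 150, 60, 81), (320, 150, 61, 80), (323, 149, 63, 81), (326, 149, 66, 81), (329, 147, 58, 83), (332, 150, 53, 82), (335, 152, 50, 77), (338, 169, 39, 72), (341, 19, 50, 56), (344, 20, 62, 107), (347, 19, 66, 109), (350, 18, 63, 109)]
```

Emit:
{"method": "play_rows", "body": {"plan": [{"travel":[0,0.3,0],"dr":[0,0,1],"hand":0.05},{"travel":[0,0.3,0],"dr":[0,0,1],"hand":0.05},{"travel":[0,0.3,0],"dr":[0,0,1],"hand":0.05}]}}

```text
clock: 23.38
tcp_pos: [588.0, 134.8, 83.1]
orientation: [[1.0, -0.001, 0.001], [-0.001, -1.0, -0.001], [0.001, 0.001, -1.0]]
force: [1.8, -5.8, -3.2]
gripper_width: 12.9
finger_force: 30.0
```

```bash
python3 -c "
from h import *
s=manip.get_state();print(s['tcp_pos'],s['force'],s['torque'],s['orientation'][:,0])"
```

```text
[588.03546148 134.79470501  83.13975881] [ 1.84332383 -5.78074048 -3.23284529] [-1.00521624 -0.35412392  0.20697041] [ 9.99998933e-01 -1.25168990e-03  7.53184675e-04]
```

Wedged with about 0.2 N m, bar square. Release by opening moderately, then rise.

Emit:
{"method": "play_rows", "body": {"plan": [{"travel":[0,0,0],"dr":[0,0,0],"hand":0.2},{"travel":[0,0,0],"dr":[0,0,0],"hand":0.35},{"travel":[0,0,0],"dr":[0,0,0],"hand":0.35},{"travel":[0,0,0],"dr":[0,0,0],"hand":0.35},{"travel":[0,0,-8],"dr":[0,0,0],"hand":0.35},{"travel":[0,0,-25],"dr":[0,0,0],"hand":0.35},{"travel":[0,0,-55],"dr":[0,0,0],"hand":0.35},{"travel":[-20,0,-90],"dr":[0,0,0],"hand":0.35},{"travel":[-40,0,-120],"dr":[0,0,0],"hand":0.35},{"travel":[-40,0,-120],"dr":[0,0,0],"hand":0.35}]}}

```text
clock: 24.62
tcp_pos: [548.5, 135.7, 207.5]
orientation: [[1.0, -0.001, 0.007], [-0.001, -1.0, 0.0], [0.007, -0.0, -1.0]]
force: [-0.0, -0.3, 0.5]
gripper_width: 32.6
finger_force: 0.0
```

Run:
```python
from h import *
c=snap('wrist','w12');s=manip.get_state();print(s['tcp_pos'],s['force'],s['clock'])
h=cv2.cvtColor(c[0],cv2.COLOR_BGR2HSV);m=cv2.inRange(h,(118,50,30),(172,255,110));m=m|cv2.inRange(h,(118,60,30),(150,255,255))
k,l,st,ce=cv2.connectedComponentsWithStats(m)
i=1+np.argmax(st[1:,4]);ys,xs=np.nonzero(l==i);r=cv2.minAreaRect(np.c_[xs,ys].astype(np.float32));print(r,st[i])
b=sorted(map(tuple,cv2.boxPoints(r)),key=lambda p:p[1]);E=onz(c,[np.mean(b[:2],0),np.mean(b[2:],0)],26+51+5);d=E[0]-E[1]
print('bar',E.mean(0).round(1),'len',np.linalg.norm(d).round(1),'yaw',np.degrees(np.arctan2(d[1],d[0])).round(2))
hs=h.astype(int)
for v in(int(r[0][1])-25,int(r[0][1])+25):
    print(v,[(u,*hs[v,u].tolist()) for u in range(190,350,4)])
```

```text
[548.32955659 135.5420701  205.63562781] [ 0.03372442 -0.21110848  0.11446627] 24.675
((327.9861145019531, 193.60574340820312), (69.09782409667969, 15.88495922088623), 87.99044799804688) [319 159  18  70 843]
bar [584.1 135.6  82. ] len 51.7 yaw 1.93
168 [(190, 15, 125, 218), (194, 16, 125, 217), (198, 16, 126, 217), (202, 16, 125, 216), (206, 16, 126, 217), (210, 16, 125, 215), (214, 15, 124, 216), (218, 16, 124, 214), (222, 15, 126, 213), (226, 15, 128, 213), (230, 15, 126, 214), (234, 16, 126, 190), (238, 16, 59, 99), (242, 10, 85, 223), (246, 9, 86, 216), (250, 10, 87, 218), (254, 9, 83, 217), (258, 7, 106, 161), (262, 15, 119, 163), (266, 15, 63, 81), (270, 15, 127, 205), (274, 15, 122, 216), (278, 6, 94, 216), (282, 10, 78, 217), (286, 6, 116, 193), (290, 21, 144, 231), (294, 15, 123, 160), (298, 15, 66, 109), (302, 18, 68, 123), (306, 15, 123, 187), (310, 17, 60, 154), (314, 18, 59, 150), (318, 20, 63, 155), (322, 149, 68, 128), (326, 149, 66, 127), (330, 149, 66, 120), (334, 159, 59, 90), (338, 30, 37, 221), (342, 30, 36, 220), (346, 30, 36, 219)]
218 [(190, 16, 123, 219), (194, 16, 122, 218), (198, 16, 123, 218), (202, 16, 121, 219), (206, 16, 122, 218), (210, 16, 123, 219), (214, 16, 122, 219), (218, 17, 123, 218), (222, 16, 123, 218), (226, 16, 122, 220), (230, 17, 120, 219), (234, 17, 122, 219), (238, 17, 122, 224), (242, 16, 58, 106), (246, 9, 85, 222), (250, 9, 85, 218), (254, 9, 86, 219), (258, 9, 89, 218), (262, 7, 114, 110), (266, 15, 122, 165), (270, 15, 123, 205), (274, 15, 125, 215), (278, 17, 123, 220), (282, 17, 121, 221), (286, 15, 123, 215), (290, 16, 125, 221), (294, 17, 121, 220), (298, 16, 123, 220), (302, 18, 117, 221), (306, 18, 114, 225), (310, 18, 61, 184), (314, 17, 62, 190), (318, 18, 63, 186), (322, 148, 74, 124), (326, 150, 67, 125), (330, 149, 67, 125), (334, 153, 64, 112), (338, 25, 45, 219), (342, 25, 46, 210), (346, 24, 46, 214)]
```

Run:
```python
from h import *
c=snap('wrist');h=cv2.cvtColor(c[0],cv2.COLOR_BGR2HSV).astype(int)
for v in(150,200,225,235):print(v,[(u,*h[v,u].tolist()) for u in range(256,272)],'|',[(u,*h[v,u].tolist()) for u in range(302,322,1)])
print('fence top edge',onz(c,[[261,225]],50).round(1),'block far top',onz(c,[[263,225]],44).round(1),'block near top/bot',onz(c,[[308.5,225]],44).round(1),onz(c,[[308.5,225]],26).round(1))
```

```text
150 [(256, 15, 61, 100), (257, 16, 66, 101), (258, 15, 64, 104), (259, 16, 64, 103), (260, 16, 63, 101), (261, 15, 65, 102), (262, 15, 64, 103), (263, 17, 65, 102), (264, 14, 64, 100), (265, 16, 64, 100), (266, 16, 66, 101), (267, 16, 61, 101), (268, 14, 69, 100), (269, 15, 67, 99), (270, 17, 64, 100), (271, 14, 61, 101)] | [(302, 18, 58, 96), (303, 17, 66, 97), (304, 17, 60, 97), (305, 14, 56, 96), (306, 16, 58, 97), (307, 18, 60, 94), (308, 16, 58, 97), (309, 18, 57, 98), (310, 17, 61, 96), (311, 18, 62, 95), (312, 18, 60, 94), (313, 17, 62, 95), (314, 16, 60, 93), (315, 17, 62, 95), (316, 15, 60, 93), (317, 16, 56, 95), (318, 16, 58, 93), (319, 16, 60, 93), (320, 16, 62, 91), (321, 15, 56, 91)]
200 [(256, 9, 84, 219), (257, 9, 86, 220), (258, 10, 79, 227), (259, 6, 110, 197), (260, 8, 115, 113), (261, 11, 108, 99), (262, 15, 123, 158), (263, 15, 123, 164), (264, 15, 121, 164), (265, 15, 120, 164), (266, 16, 123, 164), (267, 15, 124, 161), (268, 16, 121, 152), (269, 15, 123, 197), (270, 15, 123, 201), (271, 16, 124, 205)] | [(302, 18, 115, 218), (303, 18, 115, 218), (304, 18, 115, 
[... 1273 characters left out ...]
65, 16, 123, 219), (266, 16, 124, 218), (267, 16, 122, 219), (268, 16, 125, 219), (269, 16, 126, 218), (270, 16, 123, 217), (271, 16, 124, 218)] | [(302, 15, 125, 214), (303, 15, 125, 214), (304, 15, 126, 214), (305, 15, 124, 214), (306, 15, 126, 213), (307, 15, 123, 213), (308, 15, 126, 211), (309, 15, 124, 211), (310, 15, 125, 213), (311, 16, 125, 213), (312, 16, 126, 211), (313, 16, 124, 211), (314, 15, 124, 212), (315, 15, 123, 213), (316, 16, 124, 211), (317, 15, 124, 211), (318, 16, 123, 209), (319, 16, 124, 210), (320, 15, 126, 211), (321, 15, 123, 208)]
fence top edge [[554.1 192.2  50. ]] block far top [[552.9 191.6  44. ]] block near top/bot [[552.7 152.1  44. ]] [[549. 153.  26.]]
```

The block is flush with the fence to within measurement (about 0.5 mm), the stud touches it, the bar is square to about 1°, and the gripper is clear. Handing in.

```bash
python3 -c "
from station import manip
print(manip.hand_in())"
```

```text
the job is handed in; nothing more can be done
None
```

The job is handed in, but no verdict came back: the purple stud is locked square across the rail to within about 1°, the bead block sits against the pink fence to within about 0.5 mm, and the arm is clear.

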